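# Clear the changeover parts off an edge-banding machine bed

### The job

Sort the four changeover parts on the machine bed into the trays: both rollers side by side, standing on end, into the blue tray, the green angle bracket on its base into the yellow tray, and the brass plate flat into the red tray. The brass plate is held in the fixture: first swing the clamp's red handle up and back past upright, leave it open, and only then lift the plate out. Set every part down gently on the tray floor without dropping or tossing it, and leave the amber tin where it stands.

Things in the scene. Friction and masses are not known exactly. Their poses are not given: they have to be found in the camera images.
- fixture: clamping fixture bolted to the bed: dark base 135 by 70 mm, 8 mm thick, with an aluminium nest 28 mm wide whose seat is 34 mm above the bed. Origin on the bed, below the centre of the seat; x points from the red handle towards the clamp's pivot, z up. The pivot lies at x = 62, y = 0, z = 58 mm, its axis along y, between two cheeks up to z = 70 mm. Stops 6 mm high at both x ends of the seat stand 2.5 mm from the plate; its y sides are free and overhang the nest by 8 mm each
- clamp (a joint): angle of the clamp arm, rad: 0 = closed, level over the plate, pointing from the pivot to the fixture's -x; grows as it swings up and over towards +x; 1.57 = upright, 1.8 = end stop. The arm is a steel bar 12 mm wide; its red handle, flat-sided, 14 mm wide (along the pivot's axis) and 16 mm deep, runs from 96 to 154 mm from the pivot along the arm. A stiff hinge (about 0.13 N m friction, arm 0.15 kg) that stays where it is left
- tray_blue: blue parts tray fixed on the bed, open on top: 140 (x) by 150 (y) by 18 mm high outside, walls 4 mm, inner floor 4 mm above its underside; origin at the centre of its underside, z up
- tray_yellow: yellow parts tray fixed on the bed, open on top: 140 (x) by 150 (y) by 18 mm high outside, walls 4 mm, inner floor 4 mm above its underside; origin at the centre of its underside, z up
- tray_red: red parts tray fixed on the bed, open on top: 140 (x) by 150 (y) by 18 mm high outside, walls 4 mm, inner floor 4 mm above its underside; origin at the centre of its underside, z up
- roller_black: black rubber pressure roller with a steel hub disc on top, diameter 48 mm, 36 mm tall, about 0.12 kg, standing on end; origin at the centre of its underside, z up along its axis
- roller_orange: orange pressure roller with a steel hub disc on top, diameter 38 mm, 36 mm tall, about 0.12 kg, standing on end; origin at the centre of its underside, z up along its axis
- bracket: green angle bracket 40 mm wide (y), 8 mm thick: base 50 mm long (x) lying on the bed, upright leg 45 mm tall at the -x end (x from -25 to -17 mm); about 0.08 kg, balance point near x = -9 mm; origin at the centre of the base's underside
- plate: brass guide plate 70 (x) by 45 (y) by 10 mm, with two dark holes, about 0.22 kg, lying in the fixture under the clamp, its x along the fixture's x; origin at the centre of its underside
- tin: amber tin with a white paper band and a steel top, standing by the work, diameter 60 mm, 70 mm tall, to be left alone; origin at the centre of its underside
Things that resemble listed ones, but are neither listed nor needed, are in the scene too. There is more than one size of the plate; the job needs the larger.

How it is judged:
By the outcome, as a careful person would: the job done as asked, in the order asked, and still so for the second after the job is handed in, with the robot touching nothing.
It also fails if it takes over 134 s, if anything falls off the work surface, if the arm or the gripper's body presses on something with over 40 N, if the wrist force passes 120 N, or if a joint passes its speed limit or range.

### The arm

A 6-joint arm with a two-finger parallel gripper is mounted at the origin on the work surface. World frame = base frame: x ahead of the robot, y to its left, z up, the work surface at z = 0. Lengths are in m, angles in degrees, forces in N, time in s.
With the tool pointing down it reaches from about 0.4 to 0.825 m from the base axis. Payload 7 kg.
Tool frame: the origin (TCP) lies at the very end of the fingers, on their centre line; the grasp point (between the pads) lies 19 mm behind it; x points along the fingers, y is the direction in which the jaws open and shut, and the axes are right-handed (so a half turn about x gives the same grasp; the last joint's range is limited). The gripper opens to 88 mm and grips with 3 to 60 N. Pads are 19 mm wide; open, the fingers measure 130 mm over their backs; the gripper's body (78 mm by 193 mm) begins 47 mm behind the grasp point.
Start: joints at [91.794, 20.546, 0.682, 0, -70.136, -16.507], TCP at [0.171, 0.653, 0.227] pointing down, gripper open.
Joint ranges: [-176.03, 176.03], [-82.01, 121.73], [-58.28, 71.71], [-173.87, 95.51], [-174.79, -0.11], [-173.66, 173.66]. Speed limits (degrees/s): [136.94, 136.94, 172.46, 180, 180, 180].

### API

Orientations are given as [roll, pitch, yaw] about the fixed x, y, z axes, in that order (R = Rz(yaw) Ry(pitch) Rx(roll)).
In Python, from plant import * gives the robot as it stands. The module is installed in compiled form; this text tells all that it offers.
- The arm moves only by the shell command python3 -m creep 'ROWS' [FORCE]. ROWS is a JSON object of lists of equal length, an entry for each row: "jaw": the closure, from -1 (fully open) to 1 (shut); "translation": the shift along the tool's x, y, z in m, a list of three; "roll": the turn about the tool's x in rad. A call has exactly 10 rows; each row shifts and turns the commanded pose from where the row before left it, along the tool's axes as they then stand; what a row does not reach is not made up. A row lasts 1/10 s, in which the tool goes at most 50 mm and 8.59 degrees, less where a joint would pass 70% of its speed; a pose out of reach is approached as far as the arm can. A call with a gripper value outside its range is refused whole. The fingers move at their own pace and stop on an object; FORCE is the grip in N (left out, the last holds). Time passes only in rows, so rows that do not move let the fingers close, or fill a call up. It gives the time, the measured TCP pose, the force and the opening at its end, in the units of the state.
- get_state(): the state, without advancing time (a new reading comes with each control period).
- capture(name): name is "scene" or "top"; returns a dict with "image" (420x560x3 uint8, red, green, blue), "fovy" (degrees; the focal length in pixels is half the picture's height over the tangent of half this angle, whatever the lens; pixels are square), "cx", "cy" (the principal point, pixels), "D" ([k1, k2, p1, p2, k3] as OpenCV has them; the pictures are not rectified), "pose" (4x4, takes a point from camera to world coordinates). Camera axes: x right, y up, looking along -z (the intrinsics and any distortion apply to the point x, -y, -z); pixel columns grow to the right and rows downward; lengths in m; the calibration is good to about 2 mm. A picture is of the moment at which its call begins. There is no depth.
- close_job(): hands the job in, once; it reports no verdict.
The state is a dict: "time_s": time; "joints": joint angles; "qd": joint speeds; "joint_torque": joint torques, N m; "tcp_pos": TCP position; "eef_rot": TCP orientation; "contact_force": force on the tool from outside, world axes, zero at the start; "moment": the same for the moment, N m; "gripper_width": finger opening in m.
Only numpy, scipy, OpenCV 4.12 (cv2) and the standard library are available. Lean on these libraries where they do the work, as an engineer would, in place of code of your own. Each camera call takes 0.05 s, during which the arm holds its last target.

## Working session

There is one attempt and no reset: what is moved stays moved. The work goes in short steps, Python scripts to look and compute and a shell command to move; the robot and the scene stay as the last step left them, time stands still between calls to the robot, and variables do not carry over. Pictures are saved under pics/ and viewed, and the job is handed in when it is done.

```bash
mkdir -p pics; cat > h.py <<'E'
from plant import *
import numpy as np, cv2
def K(c):
    f=c["image"].shape[0]/2/np.tan(np.radians(c["fovy"])/2)
    return np.array([[f,0,c["cx"]],[0,f,c["cy"]],[0,0,1]])
def ray(c,pts):
    u=cv2.undistortPoints(np.array(pts,float).reshape(-1,1,2),K(c),np.array(c["D"],float)).reshape(-1,2)
    P=np.array(c["pose"]);d=np.c_[u[:,0],-u[:,1],-np.ones(len(u))]@P[:3,:3].T
    return P[:3,3],d
def onz(c,pts,z):
    o,d=ray(c,pts);return o+d*((z-o[2])/d[:,2])[:,None]
def proj(c,X):
    P=np.array(c["pose"]);q=(np.array(X,float).reshape(-1,3)-P[:3,3])@P[:3,:3]
    return cv2.projectPoints(q*[1,-1,-1],np.zeros(3),np.zeros(3),K(c),np.array(c["D"],float))[0].reshape(-1,2)
def save(c,n): cv2.imwrite("pics/"+n,c["image"][:,:,::-1])
E
python3 - <<'E'
from h import *
import pickle
print(get_state())
C={}
for n in("scene","top"):
    c=capture(n);C[n]=c;save(c,n+"0.png");print(n,c["fovy"],c["cx"],c["cy"],c["D"],np.round(c["pose"],3).tolist())
pickle.dump(C,open("c0.pkl","wb"))
E
```

```text
{'time_s': 0.0, 'joints': array([ 9.17950466e+01,  2.05903666e+01,  6.34823042e-01, -1.96388052e-02,
       -7.01347496e+01, -1.65080770e+01]), 'qd': array([ 0.02027523, -0.05096719, -0.00795169, -0.07545922, -0.02701295,
        0.09112006]), 'joint_torque': array([-5.14579770e-04, -5.82719886e+01,  2.93049413e+01,  6.99698031e+00,
        6.92967908e-03, -1.53584938e-04]), 'tcp_pos': array([0.17132599, 0.65240629, 0.22564422]), 'eef_rot': array([ 94.95380548,  89.90783815, -99.76591297]), 'contact_force': array([ 0.1377232 , -0.41495387, -0.05489589]), 'moment': array([-0.01758377,  0.01919999, -0.01131388]), 'gripper_width': 0.0873706128713349}
scene 52.049580715444314 282.31593158469485 203.49311543429232 [-0.03143486  0.          0.          0.          0.        ] [[0.628, -0.478, 0.614, 1.132], [0.778, 0.362, -0.513, -0.529], [0.023, 0.8, 0.599, 0.67], [0.0, 0.0, 0.0, 1.0]]
top 51.905908747943975 287.0605160232579 206.74970183688185 [-0.11971764  0.          0.          0.          0.        ] [[0.022, 0.998, -0.066, 0.44], [-1.0, 0.022, 0.0, 0.012], [0.002, 0.066, 0.998, 1.009], [0.0, 0.0, 0.0, 1.0]]
```

View pics/scene0.png

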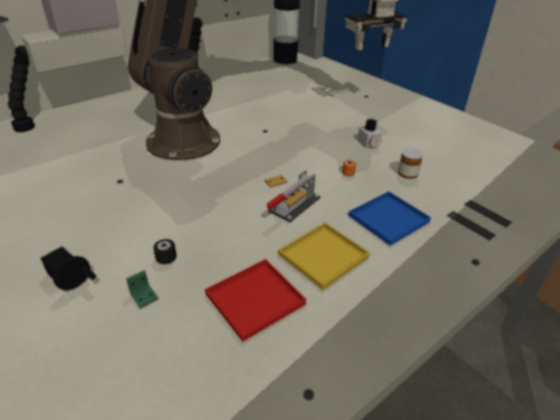

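View pics/top0.png

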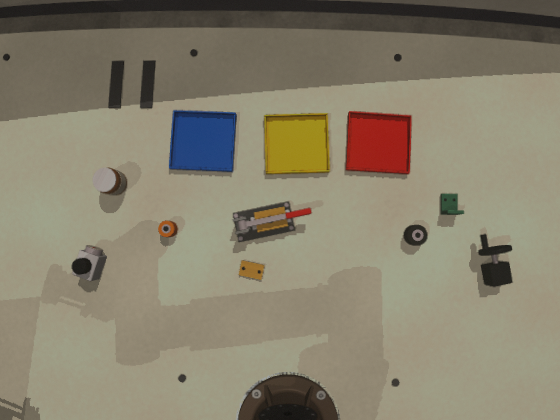

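The scene view shows the fixture at about (293,197), with trays red (255,298), yellow (323,254) and blue (389,217). In the top view the orange roller is at (168,229), the black roller at (416,235), the bracket at (451,204), the fixture at (265,220) and the tin at (110,181). The two brass candidates, in top view pixels, are the plate under the clamp (270,218) and a loose plate on the bed (252,270). The task's plate is the larger one, held in the fixture. I'll confirm this with enlarged crops.

```bash
python3 - <<'E'
import pickle
from h import *
C=pickle.load(open("c0.pkl","rb"))
t=C["top"]["image"][:,:,::-1];s=C["scene"]["image"][:,:,::-1]
R=lambda a,k:cv2.resize(a,None,fx=k,fy=k,interpolation=cv2.INTER_CUBIC)
cv2.imwrite("pics/c1.png",R(t[195:285,225:325],6))
cv2.imwrite("pics/c2.png",R(s[160:230,255:335],8)[:600])
a=R(t[185:265,400:470],5);b=R(t[185:265,140:210],5)
cv2.imwrite("pics/c3.png",np.hstack([a,b]))
E
```

```text
(no output)
```

View pics/c1.png

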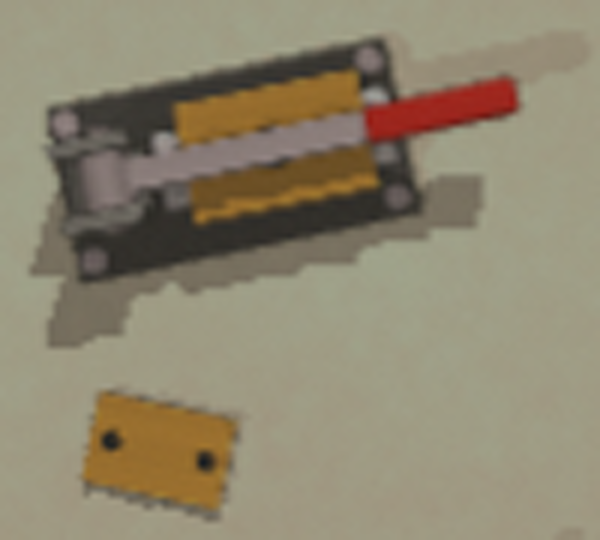

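View pics/c2.png

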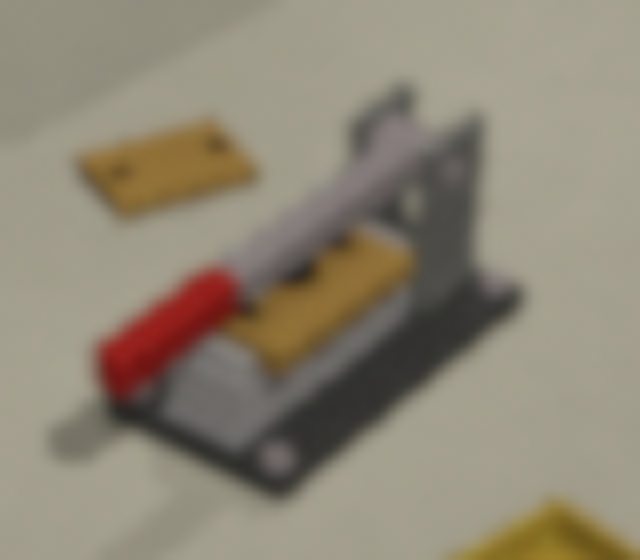

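View pics/c3.png

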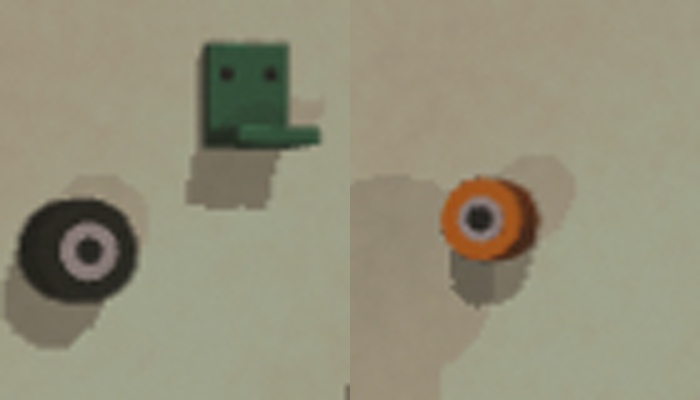

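The crops confirm it. The plate under the clamp is about 30 px (70 mm) long, while the loose one at (252,270) is only about 23 px (about 50 mm) and thin, so the fixture plate is the one to move. Next I measure everything.

```bash
cat > m.py <<'E'
import pickle
from h import *
C=pickle.load(open("c0.pkl","rb"));t=C["top"];s=C["scene"]
def mask(c,cond,box):
    h=cv2.cvtColor(c["image"],cv2.COLOR_RGB2HSV).astype(int);m=cond(h[...,0],h[...,1],h[...,2])
    z=np.zeros(m.shape,np.uint8);x0,y0,x1,y1=box;z[y0:y1,x0:x1]=m[y0:y1,x0:x1]
    n,l,st,ce=cv2.connectedComponentsWithStats(z)
    return (l==1+np.argmax(st[1:,4])).astype(np.uint8)
def cont(m): return max(cv2.findContours(m,cv2.RETR_EXTERNAL,cv2.CHAIN_APPROX_NONE)[0],key=len).reshape(-1,2)
def rect(P): 
    r=cv2.minAreaRect((P[:,:2]*1000).astype(np.float32));return np.round(r[0],1),np.round(r[1],1),round(r[2],1)
E
cat > m1.py <<'E'
from m import *
for n,cond,b,bs in [("blue",lambda h,s,v:(h>100)&(h<130)&(s>150),(160,100,245,180),(340,185,440,250)),("yellow",lambda h,s,v:(h>18)&(h<32)&(s>150),(255,105,335,180),(270,220,375,290)),("red",lambda h,s,v:((h<8)|(h>170))&(s>150),(340,105,420,180),(200,255,310,340))]:
    for c,bb in((t,b),(s,bs)):
        P=onz(c,cont(mask(c,cond,bb)),.018);print(n,rect(P))
g=lambda h,s,v:(h>50)&(h<95)&(s>70)&(v<140)
m=mask(t,g,(435,185,470,220));print("br top",rect(onz(t,cont(m),.008)))
# orange roller: top face
o=lambda h,s,v:(h<20)&(s>150)
for c,b in((t,(150,212,185,245)),(s,(335,155,362,180))):
    P=cont(mask(c,o,b));print("or",P.min(0),P.max(0))
m=mask(t,lambda h,s,v:(v<75),(395,218,435,250));P=cont(m);print("blk",P.min(0),P.max(0), rect(onz(t,P,.036)))
f=lambda x,y,k,x0,y0:((x+.5)/k-.5+x0,(y+.5)/k-.5+y0)
X=onz(t,[f(x,y,6,225,195) for x,y in[(45,108),(385,38),(418,210),(80,282)]],.008);print("fix",np.round(X,4),rect(X))
print("handle",np.round(onz(t,[f(x,y,6,225,195) for x,y in[(367,122),(516,94)]],.066),4))
print("hub orange t",onz(t,[f(480-350,218,5,140,185)],.036),"hub blk",onz(t,[f(89,251,5,400,185)],.036))
print("bracket base top corners",np.round(onz(t,[f(x,y,5,400,185) for x,y in[(204,44),(289,43),(205,147)]],.008),4),
 "leg top",np.round(onz(t,[f(x,y,5,400,185) for x,y in[(238,135),(320,135)]],.045),4))
E
python3 m1.py
```

```text
blue (array([657.4, 214.8]), array([148.7, 139.3]), 88.6)
blue (array([662.7, 206.9]), array([155.1, 140. ]), 88.4)
yellow (array([655.1,  -6.5]), array([140.9, 148.5]), 3.0)
yellow (array([659.6, -12.4]), array([143.5, 155. ]), 3.0)
red (array([ 662.6, -199.5]), array([150.1, 140.8]), 87.9)
red (array([ 666.7, -204.1]), array([151.1, 146.2]), 87.8)
br top (array([ 522.6, -377.5]), array([45.3, 50.7]), 1.5)
or [158 221] [176 236]
or [343 162] [354 175]
blk [404 225] [426 245] (array([ 446.4, -280.7]), array([45.5, 51.4]), 1.1)
fix [[ 0.4896  0.1395  0.008 ]
 [ 0.5198  0.0083  0.008 ]
 [ 0.4535 -0.0059  0.008 ]
 [ 0.4227  0.124   0.008 ]] (array([471.4,  66.2]), array([ 68.7, 134.6]), 13.1)
handle [[ 0.4843  0.0144  0.066 ]
 [ 0.4958 -0.0397  0.066 ]]
hub orange t [[0.4492079  0.28688052 0.036     ]] hub blk [[ 0.44696335 -0.28617394  0.036     ]]
bracket base top corners [[ 0.546  -0.3503  0.008 ]
 [ 0.5475 -0.3921  0.008 ]
 [ 0.4971 -0.3506  0.008 ]] leg top [[ 0.5008 -0.3528  0.045 ]
 [ 0.5017 -0.3917  0.045 ]]
```

```bash
python3 - <<'E'
from m import *
R=lambda a,k:cv2.resize(a,None,fx=k,fy=k,interpolation=cv2.INTER_CUBIC)
i=s["image"][:,:,::-1]
a=R(i[230:310,115:185],7);b=R(i[155:182,335:365],10)
cv2.imwrite("pics/c4.png",np.hstack([a,np.vstack([b,np.zeros((560-270,300,3),np.uint8)])]))
E
```

```text
(no output)
```

View pics/c4.png

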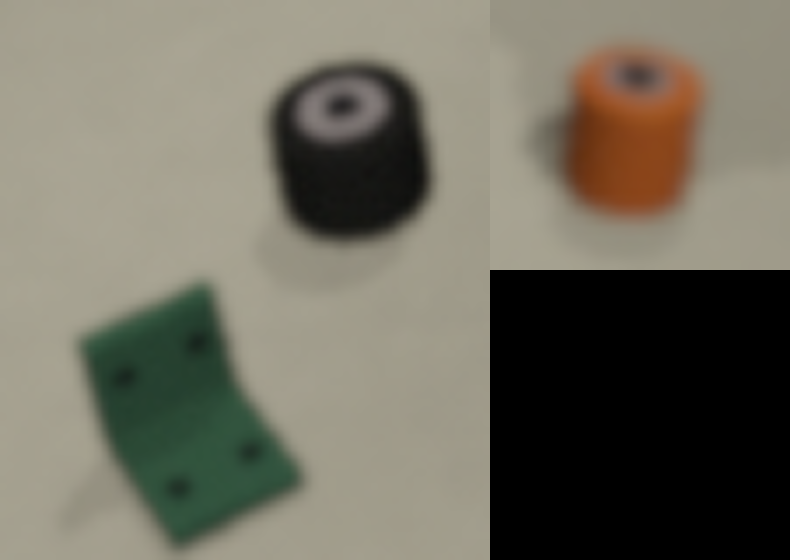

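```bash
cat > nav.py <<'E'
import sys
from h import *
from scipy.spatial.transform import Rotation as Ro
def go(x,y,z,yaw=None):
    """yaw: world direction (deg, mod 180) of jaw axis; prints roll and tool translation after roll"""
    st=get_state();R=Ro.from_euler("xyz",st["eef_rot"],degrees=True);p=np.array(st["tcp_pos"])
    M=R.as_matrix();cur=np.degrees(np.arctan2(M[1,1],M[0,1]));print("t",round(st["time_s"],2),"tcp",np.round(p,4),"jaw yaw",round(cur,2),"toolx",np.round(M[:,0],3),"F",np.round(st["contact_force"],1),"w",round(st["gripper_width"],4),"j6",round(st["joints"][5],1))
    roll=0
    if yaw is not None:
        best=None
        for k in(-360,-180,0,180,360):
            d=yaw+k-cur
            # roll about tool x (down): +roll -> yaw decreases
            if best is None or abs(d)<abs(best): best=d
        roll=-np.radians(best)
    M2=(R*Ro.from_euler("x",roll)).as_matrix()
    d=np.array([x,y,z])-p
    print("roll",round(roll,3),"trans after roll",np.round(M2.T@d,4))
if __name__=="__main__": 
    a=[float(v) for v in sys.argv[1:]];go(*a)
E
python3 - <<'E'
from m import *
f=lambda x,y,k,x0,y0:((x+.5)/k-.5+x0,(y+.5)/k-.5+y0)
print(onz(s,[f(344,105,7,115,230)],.036),onz(s,[f(640-490,76,10,335,155)],.036))
print("legtop",onz(s,[f(80,342,7,115,230),f(207,285,7,115,230)],.045))
print("base",onz(s,[f(178,547,7,115,230),f(303,480,7,115,230)],.008))
# fixture corners scene (8x from 255,160)
print("fix",onz(s,[f(x,y,8,255,160) for x,y in[(110,405),(275,492),(520,290)]],.008))
print("handle",onz(s,[f(110,365,8,255,160),f(228,285,8,255,160)],.058))
E
python3 nav.py 0.449 0.287 0.15 0
```

```text
[[ 0.44238703 -0.28441389  0.036     ]] [[0.44454683 0.29008947 0.036     ]]
legtop [[ 0.49696562 -0.39086594  0.045     ]
 [ 0.49783613 -0.35338349  0.045     ]]
base [[ 0.54869199 -0.39202684  0.008     ]
 [ 0.54764152 -0.35405247  0.008     ]]
fix [[ 0.45378925 -0.00774709  0.008     ]
 [ 0.51858203  0.00599     0.008     ]
 [ 0.48623015  0.13780098  0.008     ]]
handle [[ 0.48971626 -0.03544185  0.058     ]
 [ 0.47925849  0.01780403  0.058     ]]
t 0.1 tcp [0.1714 0.6524 0.2257] jaw yaw -104.72 toolx [-0.    -0.001 -1.   ] F [ 0.  -0.2 -0.1] w 0.0876 j6 -16.5
roll 1.314 trans after roll [ 0.0762 -0.2777 -0.3653]
```

Fixture origin is about (.474,.050), with its x axis at 103°. Orange roller is at (.447,.2885), black at (.445,-.285), and the bracket leg at (.5015,-.372). I start with the orange roller.

```bash
python3 -m creep '{"jaw":[-1,-1,-1,-1,-1,-1,-1,-1,-1,-1],"translation":[[0,0,0],[0,0,0],[0,0,0],[0,0,0],[0,0,0],[0,0,0],[0,0,0],[0,0,0],[0,0,0],[0,0,0]],"roll":[0.14,0.14,0.14,0.14,0.14,0.14,0.14,0.14,0.14,0.054]}' 15; python3 nav.py 0.447 0.2885 0.10 0
```

```text
time_s: 1.1
tcp_pos: [0.1714, 0.6525, 0.226]
eef_rot: [171.7, 89.9, -98.6]
contact_force: [0.5, -1.2, 0.9]
gripper_width: 0.0877
t 1.1 tcp [0.1714 0.6525 0.226 ] jaw yaw 179.7 toolx [-0.    -0.001 -1.   ] F [ 0.5 -1.2  0.9] w 0.0877 j6 -92.1
roll -0.005 trans after roll [ 0.1263 -0.2756 -0.3639]
```

```bash
python3 -m creep '{"jaw":[-1,-1,-1,-1,-1,-1,-1,-1,-1,-1],"translation":[[0,-0.02,-0.026],[0,-0.03,-0.04],[0,-0.03,-0.04],[0,-0.03,-0.04],[0,-0.03,-0.04],[0,-0.03,-0.04],[0,-0.03,-0.04],[0.01,-0.03,-0.04],[0.02,-0.026,-0.034],[0.02,-0.0196,-0.0239]],"roll":[0,0,0,0,0,0,0,0,0,0]}'; python3 nav.py 0.447 0.2885 0.01 0
```

```text
time_s: 2.1
tcp_pos: [0.4475, 0.2875, 0.1765]
eef_rot: [-30.6, 90.0, 59.4]
contact_force: [0.4, 0.2, -0.3]
gripper_width: 0.088
t 2.1 tcp [0.4475 0.2875 0.1765] jaw yaw 179.93 toolx [ 0.     0.001 -1.   ] F [ 0.4  0.2 -0.3] w 0.088 j6 -53.9
roll -0.001 trans after roll [0.1665 0.0005 0.0009]
```

```bash
python3 -m creep '{"jaw":[-1,-1,-1,-1,-1,-1,-1,-1,-1,-1],"translation":[[0.02,0,0],[0.03,0,0],[0.03,0,0],[0.03,0,0],[0.02,0,0],[0.015,0,0],[0.01,0,0],[0.007,0,0],[0.005,0,0],[0,0,0]],"roll":[0,0,0,0,0,0,0,0,0,0]}'; python3 -m creep '{"jaw":[-0.5,0,0.2,0.4,0.6,0.8,1,1,1,1],"translation":[[0,0,0],[0,0,0],[0,0,0],[0,0,0],[0,0,0],[0,0,0],[0,0,0],[0,0,0],[0,0,0],[0,0,0]],"roll":[0,0,0,0,0,0,0,0,0,0]}' 15; python3 - <<'E'
from h import *
save(capture("scene"),"s1.png")
c=capture("top");save(c,"t1.png")
E
python3 nav.py 0.657 0.25 0.1
```

```text
time_s: 3.1
tcp_pos: [0.4464, 0.2896, 0.0095]
eef_rot: [141.6, 90.0, -128.4]
contact_force: [1.0, -0.2, 0.3]
gripper_width: 0.0873
time_s: 4.1
tcp_pos: [0.4466, 0.2898, 0.0098]
eef_rot: [-55.8, 90.0, 34.2]
contact_force: [0.1, 0.7, 0.3]
gripper_width: 0.0376
t 4.2 tcp [0.4466 0.2898 0.0098] jaw yaw -179.99 toolx [ 0.  0. -1.] F [ 0.6 -0.6  1.1] w 0.0375 j6 -54.1
roll 0 trans after roll [-0.0901 -0.2104 -0.0399]
```

View pics/s1.png

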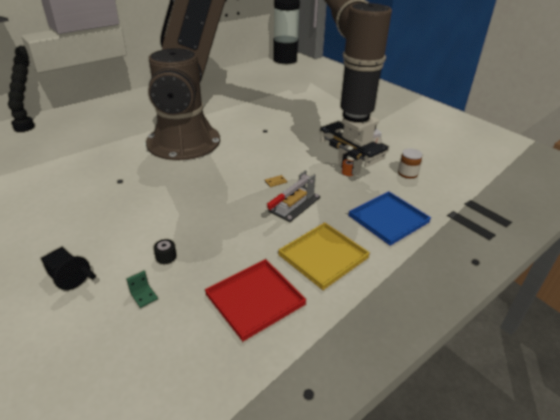

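The orange roller is gripped: opening is 37.6 mm, and the scene view shows the gripper at (350,160). I lift it and carry it to blue.

```bash
python3 -m creep '{"jaw":[1,1,1,1,1,1,1,1,1,1],"translation":[[-0.02,0,0],[-0.04,0,0],[-0.03,-0.01,-0.002],[0,-0.03,-0.006],[0,-0.035,-0.007],[0,-0.04,-0.007],[0,-0.04,-0.007],[0,-0.03,-0.006],[0,-0.02,-0.004],[0,-0.0054,-0.001]],"roll":[0,0,0,0,0,0,0,0,0,0]}'; python3 -m creep '{"jaw":[1,1,1,1,1,1,1,1,1,1],"translation":[[0,0,0],[0,0,0],[0.02,0,0],[0.02,0,0],[0.015,0,0],[0.01,0,0],[0.005,0,0],[0,0,0],[0,0,0],[0,0,0]],"roll":[0,0,0,0,0,0,0,0,0,0]}';python3 - <<'E'
from h import *
save(capture("scene"),"s2.png")
c=capture("top");save(c,"t2.png")
E
python3 nav.py 0.657 0.25 0.0148
```

```text
time_s: 5.2
tcp_pos: [0.6582, 0.2486, 0.0983]
eef_rot: [124.4, 89.9, -145.7]
contact_force: [-1.1, -0.1, -0.2]
gripper_width: 0.0377
time_s: 6.2
tcp_pos: [0.6574, 0.25, 0.0307]
eef_rot: [-59.9, 89.9, 30.1]
contact_force: [0.8, -0.3, 0.1]
gripper_width: 0.0379
t 6.3 tcp [0.6573 0.2499 0.0305] jaw yaw 180.0 toolx [ 0.001  0.001 -1.   ] F [ 0.4 -0.7 -1.6] w 0.0378 j6 -36.7
roll 0 trans after roll [0.0157 0.0003 0.0001]
```

View pics/s2.png

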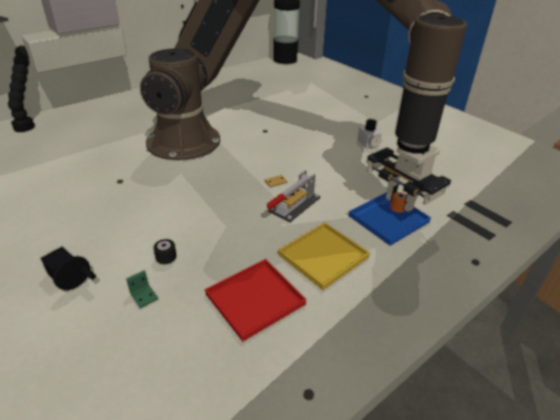

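View pics/t2.png

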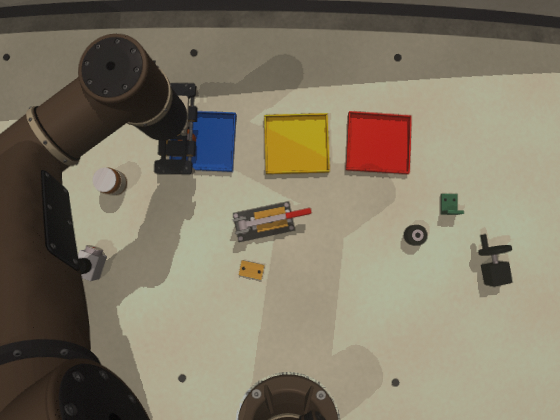

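The roller sits inside the blue tray's edges (scene 399,202). I set it down slowly.

```bash
python3 -m creep '{"jaw":[1,1,1,1,1,1,1,1,1,1],"translation":[[0.005,0,0],[0.004,0,0],[0.003,0,0],[0.002,0,0],[0.001,0,0],[0.001,0,0],[0,0,0],[0,0,0],[0,0,0],[0,0,0]],"roll":[0,0,0,0,0,0,0,0,0,0]}';python3 nav.py 0.657 0.25 0.0138
```

```text
time_s: 7.3
tcp_pos: [0.657, 0.2498, 0.0139]
eef_rot: [-56.0, 90.0, 34.0]
contact_force: [0.6, 0.3, -0.3]
gripper_width: 0.0374
t 7.3 tcp [0.657  0.2498 0.0139] jaw yaw -180.0 toolx [ 0.  0. -1.] F [ 0.6  0.3 -0.3] w 0.0374 j6 -36.7
roll 0 trans after roll [ 0.0001 -0.      0.0002]
```

```bash
python3 -m creep '{"jaw":[1,1,1,1,1,1,1,1,1,1],"translation":[[0.0005,0,0],[0,0,0],[0,0,0],[0,0,0],[0,0,0],[0,0,0],[0,0,0],[0,0,0],[0,0,0],[0,0,0]],"roll":[0,0,0,0,0,0,0,0,0,0]}';python3 nav.py 0.657 0.25 0.0138
```

```text
time_s: 8.3
tcp_pos: [0.657, 0.2498, 0.0139]
eef_rot: [-71.3, 90.0, 18.7]
contact_force: [-2.0, -1.1, 5.0]
gripper_width: 0.0377
t 8.3 tcp [0.657  0.2498 0.0139] jaw yaw -179.99 toolx [ 0.  0. -1.] F [-2.  -1.1  5. ] w 0.0377 j6 -36.7
roll 0 trans after roll [ 0.0001 -0.      0.0002]
```

Contact at 5 N upward, so I release partway and rise. The jaw opens gradually.

```bash
python3 -m creep '{"jaw":[0.1,0,-0.1,-0.2,-0.2,-0.2,-0.2,-0.2,-0.2,-0.2],"translation":[[0,0,0],[0,0,0],[0,0,0],[0,0,0],[0,0,0],[0,0,0],[-0.005,0,0],[-0.02,0,0],[-0.03,0,0],[-0.04,0,0]],"roll":[0,0,0,0,0,0,0,0,0,0]}';python3 nav.py 0.445 -0.285 0.1 0
```

```text
time_s: 9.3
tcp_pos: [0.6558, 0.2491, 0.1078]
eef_rot: [121.2, 89.8, -148.8]
contact_force: [0.7, -0.1, -0.1]
gripper_width: 0.0529
t 9.3 tcp [0.6558 0.2491 0.1078] jaw yaw 179.99 toolx [-0.003 -0.002 -1.   ] F [ 0.7 -0.1 -0.1] w 0.0529 j6 -36.7
roll -0.0 trans after roll [ 0.0094  0.2108 -0.534 ]
```

```bash
python3 -m creep '{"jaw":[-1,-1,-1,-1,-1,-1,-1,-1,-1,-1],"translation":[[-0.03,0,-0.02],[-0.01,0.01,-0.04],[0,0.016,-0.04],[0,0.017,-0.042],[0,0.017,-0.042],[0,0.017,-0.042],[0,0.017,-0.042],[0,0.017,-0.042],[0,0.017,-0.042],[0,0.017,-0.042]],"roll":[0,0,0,0,0,0,0,0,0,0]}';python3 -m creep '{"jaw":[-1,-1,-1,-1,-1,-1,-1,-1,-1,-1],"translation":[[0,0.017,-0.042],[0,0.017,-0.04],[0,0.016,-0.03],[0.02,0.015,-0.028],[0.02,0,0],[0.01,0,0],[0,0,0],[0,0,0],[0,0,0],[0,0,0]],"roll":[0,0,0,0,0,0,0,0,0,0]}';python3 nav.py 0.445 -0.2855 0.010 0
```

```text
time_s: 10.3
tcp_pos: [0.511, -0.1458, 0.149]
eef_rot: [-91.6, 89.9, -1.6]
contact_force: [1.0, -0.1, 0.0]
gripper_width: 0.0874
time_s: 11.3
tcp_pos: [0.4477, -0.284, 0.0991]
eef_rot: [-107.1, 89.9, -17.0]
contact_force: [0.3, -1.1, -0.0]
gripper_width: 0.0875
t 11.3 tcp [ 0.4477 -0.284   0.0991] jaw yaw -179.94 toolx [ 0.001 -0.    -1.   ] F [ 0.3 -1.1 -0. ] w 0.0875 j6 11.2
roll 0.001 trans after roll [ 0.0891  0.0028 -0.0014]
```

```bash
python3 -m creep '{"jaw":[-1,-1,-1,-1,-1,-1,-1,-1,-1,-1],"translation":[[0,0.003,-0.001],[0.02,0,0],[0.025,0,0],[0.02,0,0],[0.012,0,0],[0.007,0,0],[0.005,0,0],[0,0,0],[0,0,0],[0,0,0]],"roll":[0,0,0,0,0,0,0,0,0,0]}';python3 -m creep '{"jaw":[-0.5,0,0.2,0.4,0.6,0.8,1,1,1,1],"translation":[[0,0,0],[0,0,0],[0,0,0],[0,0,0],[0,0,0],[0,0,0],[0,0,0],[0,0,0],[0,0,0],[0,0,0]],"roll":[0,0,0,0,0,0,0,0,0,0]}' 15;python3 nav.py 0.657 0.181 0.10 0
```

```text
time_s: 12.3
tcp_pos: [0.4444, -0.2854, 0.01]
eef_rot: [-105.1, 89.9, -15.1]
contact_force: [0.7, -0.1, -0.8]
gripper_width: 0.0873
time_s: 13.3
tcp_pos: [0.444, -0.2853, 0.0093]
eef_rot: [-108.8, 90.0, -18.8]
contact_force: [1.4, 0.5, 0.7]
gripper_width: 0.0478
t 13.3 tcp [ 0.444  -0.2853  0.0093] jaw yaw -180.0 toolx [ 0. -0. -1.] F [1.4 0.5 0.7] w 0.0478 j6 11.4
roll 0.0 trans after roll [-0.0907 -0.213   0.4663]
```

```bash
python3 -m creep '{"jaw":[1,1,1,1,1,1,1,1,1,1],"translation":[[-0.02,0,0],[-0.04,0,0],[-0.04,0,0],[-0.02,-0.01,0.02],[0,-0.018,0.04],[0,-0.019,0.042],[0,-0.02,0.043],[0,-0.02,0.043],[0,-0.02,0.043],[0,-0.02,0.043]],"roll":[0,0,0,0,0,0,0,0,0,0]}';python3 -m creep '{"jaw":[1,1,1,1,1,1,1,1,1,1],"translation":[[0,-0.02,0.043],[0,-0.02,0.043],[0,-0.02,0.043],[0,-0.018,0.04],[0,-0.008,0.02],[0.01,0,0.003],[0.02,0,0],[0.03,0,0],[0.02,0,0],[0.01,0,0]],"roll":[0,0,0,0,0,0,0,0,0,0]}';python3 - <<'E'
from h import *
save(capture("scene"),"s3.png")
E
python3 nav.py 0.657 0.181 0.0135 0
```

```text
time_s: 14.3
tcp_pos: [0.5706, -0.0095, 0.1289]
eef_rot: [96.4, 89.9, -173.6]
contact_force: [1.0, -0.9, -0.4]
gripper_width: 0.0474
time_s: 15.3
tcp_pos: [0.6547, 0.1791, 0.0362]
eef_rot: [114.3, 89.7, -155.7]
contact_force: [-0.8, -0.1, -1.7]
gripper_width: 0.0476
t 15.35 tcp [0.6546 0.1791 0.0356] jaw yaw 179.94 toolx [-0.005 -0.002 -1.   ] F [ 0.4 -0.2 -2.5] w 0.0472 j6 -31.7
roll -0.001 trans after roll [ 0.0221 -0.0025  0.0019]
```

View pics/s3.png

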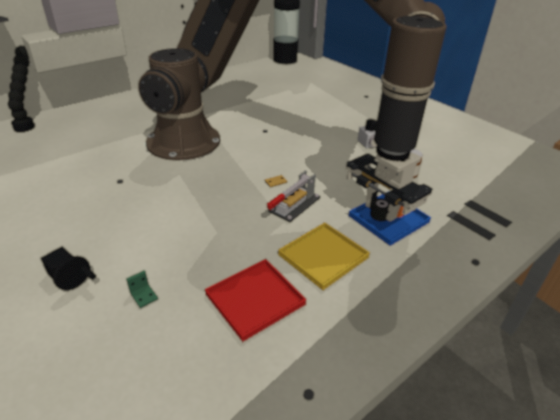

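The black roller is over the blue tray next to the orange one (scene 380,207). I lower it.

```bash
python3 -m creep '{"jaw":[1,1,1,1,1,1,1,1,1,1],"translation":[[0,0,0],[0,0,0],[0.006,0,0],[0.006,0,0],[0.005,0,0],[0.003,0,0],[0.002,0,0],[0.001,0,0],[0,0,0],[0,0,0]],"roll":[0,0,0,0,0,0,0,0,0,0]}';python3 nav.py 0.657 0.181 0.0135 0
```

```text
time_s: 16.35
tcp_pos: [0.657, 0.1808, 0.0164]
eef_rot: [-70.9, 90.0, 19.1]
contact_force: [-0.1, 0.3, -1.0]
gripper_width: 0.0474
t 16.35 tcp [0.657  0.1808 0.0164] jaw yaw -180.0 toolx [ 0.  0. -1.] F [-0.1  0.3 -1. ] w 0.0474 j6 -31.7
roll 0.0 trans after roll [ 0.0029 -0.      0.0002]
```

```bash
python3 -m creep '{"jaw":[1,1,1,1,1,1,1,1,1,1],"translation":[[0.001,0,0],[0.001,0,0],[0.001,0,0],[0.0005,0,0],[0,0,0],[0,0,0],[0,0,0],[0,0,0],[0,0,0],[0,0,0]],"roll":[0,0,0,0,0,0,0,0,0,0]}';python3 nav.py 0.657 0.181 0.0135 0
```

```text
time_s: 17.35
tcp_pos: [0.657, 0.1808, 0.0133]
eef_rot: [-74.7, 90.0, 15.3]
contact_force: [-2.7, -0.0, 4.8]
gripper_width: 0.0476
t 17.35 tcp [0.657  0.1808 0.0133] jaw yaw -179.99 toolx [ 0.  0. -1.] F [-2.7 -0.   4.8] w 0.0476 j6 -31.7
roll 0.0 trans after roll [-0.0002 -0.      0.0002]
```

```bash
python3 -m creep '{"jaw":[-0.1,-0.2,-0.3,-0.4,-0.5,-0.5,-0.5,-0.5,-0.5,-0.5],"translation":[[0,0,0],[0,0,0],[0,0,0],[0,0,0],[0,0,0],[0,0,0],[-0.005,0,0],[-0.02,0,0],[-0.03,0,0],[-0.04,0,0]],"roll":[0,0,0,0,0,0,0,0,0,0]}';python3 nav.py 0.5015 -0.372 0.12 0
```

```text
time_s: 18.35
tcp_pos: [0.6558, 0.1802, 0.1073]
eef_rot: [116.7, 89.8, -153.3]
contact_force: [0.7, 0.2, 0.6]
gripper_width: 0.0657
t 18.35 tcp [0.6558 0.1802 0.1073] jaw yaw 179.99 toolx [-0.003 -0.002 -1.   ] F [0.7 0.2 0.6] w 0.0657 j6 -31.7
roll -0.0 trans after roll [-0.0114  0.1543 -0.5522]
```

```bash
python3 - <<'E'
from m import *
R=lambda a,k:cv2.resize(a,None,fx=k,fy=k,interpolation=cv2.INTER_CUBIC)
cv2.imwrite("pics/c5.png",np.hstack([R(t["image"][225:295,465:525,::-1],6),R(s["image"][240:295,35:105,::-1],6)[:420]] if 0 else [R(t["image"][225:295,465:525,::-1],6),cv2.copyMakeBorder(R(s["image"][240:295,35:105,::-1],6),0,90,0,0,cv2.BORDER_CONSTANT)]))
for z in(0,.05,.1):print(z,np.round(onz(t,[(480,235),(488,235),(479,250),(512,250)],z),3).tolist())
E
```

```text
0 [[0.449, -0.452, 0.0], [0.45, -0.472, 0.0], [0.413, -0.449, 0.0], [0.414, -0.534, 0.0]]
0.05 [[0.449, -0.429, 0.05], [0.449, -0.448, 0.05], [0.415, -0.426, 0.05], [0.415, -0.507, 0.05]]
0.1 [[0.448, -0.406, 0.1], [0.449, -0.424, 0.1], [0.416, -0.403, 0.1], [0.417, -0.48, 0.1]]
```

View pics/c5.png

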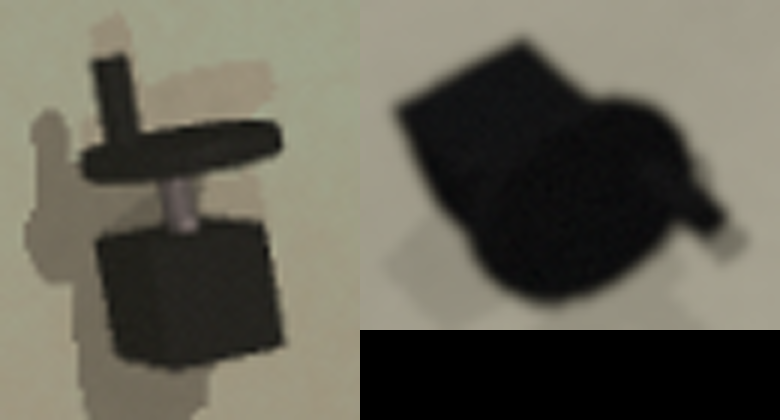

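```bash
python3 - <<'E'
from m import *
def tri(a,b):
    o1,d1=ray(t,[a]);o2,d2=ray(s,[b]);A=np.c_[d1[0],-d2[0]];k=np.linalg.lstsq(A,o2-o1,rcond=None)[0]
    return o1+d1[0]*k[0],o2+d2[0]*k[1]
print(tri((483,235),(95,277)))
print(tri((495,248),(73,275)))
E
```

```text
(array([ 0.44898022, -0.44003233,  0.04113636]), array([ 0.45084608, -0.43672205,  0.03960633]))
(array([ 0.41943247, -0.4698671 ,  0.04017943]), array([ 0.41961216, -0.46953069,  0.04000815]))
```

The handwheel's nearest rim reaches y ≈ -.433 and its top is about z = .077, so the gripper body at y > -.411 clears it. I go to the bracket leg.

```bash
python3 -m creep '{"jaw":[-0.2,-0.2,-0.2,-0.2,-0.2,-0.2,-0.2,-0.2,-0.2,-0.2],"translation":[[-0.03,0,-0.02],[-0.01,0.01,-0.04],[0,0.012,-0.042],[0,0.012,-0.042],[0,0.012,-0.042],[0,0.012,-0.042],[0,0.012,-0.042],[0,0.012,-0.042],[0,0.012,-0.042],[0,0.012,-0.042]],"roll":[0,0,0,0,0,0,0,0,0,0]}';python3 -m creep '{"jaw":[-0.2,-0.2,-0.2,-0.2,-0.2,-0.2,-0.2,-0.2,-0.2,-0.2],"translation":[[0,0.012,-0.042],[0,0.012,-0.042],[0,0.012,-0.03],[0,0.012,-0.025],[0,0,-0.015],[0,0,0],[0,0,0],[0,0,0],[0,0,0],[0,0,0]],"roll":[0,0,0,0,0,-0.026,0,0,0,0]}';python3 nav.py 0.5015 -0.370 0.014 1.5
```

```text
time_s: 19.35
tcp_pos: [0.5503, -0.2169, 0.1485]
eef_rot: [-96.6, 89.9, -6.6]
contact_force: [1.6, -0.8, 0.8]
gripper_width: 0.0531
time_s: 20.35
tcp_pos: [0.5033, -0.3685, 0.1479]
eef_rot: [-86.6, 90.0, 4.9]
contact_force: [-0.3, -0.5, -0.5]
gripper_width: 0.0526
t 20.35 tcp [ 0.5033 -0.3685  0.1479] jaw yaw -178.45 toolx [ 0.  0. -1.] F [-0.3 -0.5 -0.5] w 0.0526 j6 19.9
roll 0.001 trans after roll [ 0.1339  0.0019 -0.0014]
```

```bash
python3 -m creep '{"jaw":[-0.2,-0.2,-0.2,-0.2,-0.2,-0.2,-0.2,-0.2,-0.2,-0.2],"translation":[[0.01,0.002,-0.001],[0.03,0,0],[0.03,0,0],[0.025,0,0],[0.015,0,0],[0.01,0,0],[0.008,0,0],[0.005,0,0],[0,0,0],[0,0,0]],"roll":[0,0,0,0,0,0,0,0,0,0]}';python3 - <<'E'
from h import *
c=capture("scene");i=cv2.resize(c["image"][220:320,80:220,::-1],None,fx=5,fy=5,interpolation=cv2.INTER_CUBIC);cv2.imwrite("pics/s4.png",i)
E
python3 nav.py 0.5015 -0.370 0.014 1.5
```

```text
time_s: 21.35
tcp_pos: [0.5013, -0.3705, 0.0154]
eef_rot: [-118.7, 89.9, -27.2]
contact_force: [-0.4, -0.1, -0.4]
gripper_width: 0.0526
t 21.4 tcp [ 0.5014 -0.3705  0.0155] jaw yaw -178.5 toolx [ 0.001 -0.001 -1.   ] F [ 0.  -0.9 -0.5] w 0.0525 j6 20.0
roll -0.0 trans after roll [ 0.0015 -0.0001  0.0005]
```

View pics/s4.png

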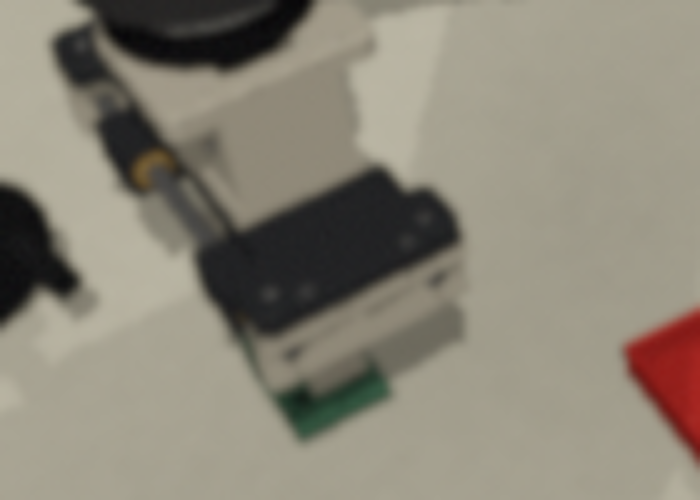

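The +x finger stands over the base at about (340,385) in the crop, clear of the handwheel. I close on the leg.

```bash
python3 -m creep '{"jaw":[0,0.2,0.4,0.6,0.7,0.8,0.9,1,1,1],"translation":[[0,0,0],[0,0,0],[0,0,0],[0,0,0],[0,0,0],[0,0,0],[0,0,0],[0,0,0],[0,0,0],[0,0,0]],"roll":[0,0,0,0,0,0,0,0,0,0]}' 20;python3 -m creep '{"jaw":[1,1,1,1,1,1,1,1,1,1],"translation":[[-0.005,0,0],[-0.02,0,0],[-0.03,0,0],[-0.03,0,0],[-0.03,0,0],[0,0,0],[0,0,0],[0,0,0],[0,0,0],[0,0,0]],"roll":[0,0,0,0,0,0,0,0,0,0]}';python3 nav.py 0.635 -0.007 0.12 3;python3 - <<'E'
from h import *
c=capture("scene");i=cv2.resize(c["image"][200:320,80:220,::-1],None,fx=5,fy=5,interpolation=cv2.INTER_CUBIC);cv2.imwrite("pics/s5.png",i)
E
```

```text
time_s: 22.4
tcp_pos: [0.5009, -0.3703, 0.0147]
eef_rot: [-47.1, 90.0, 44.4]
contact_force: [-0.1, 0.4, -0.4]
gripper_width: 0.0077
time_s: 23.4
tcp_pos: [0.5004, -0.3701, 0.1287]
eef_rot: [68.4, 89.9, 159.9]
contact_force: [0.7, 1.0, -0.3]
gripper_width: 0.0077
t 23.4 tcp [ 0.5004 -0.3701  0.1287] jaw yaw -178.51 toolx [-0.002  0.001 -1.   ] F [ 0.7  1.  -0.3] w 0.0077 j6 20.0
roll -0.026 trans after roll [ 0.0087 -0.1534  0.3556]
```

View pics/s5.png

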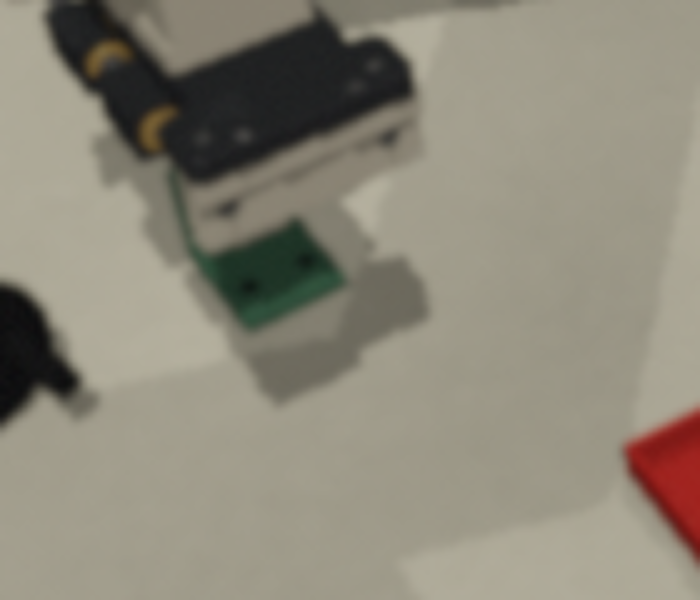

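The bracket hangs level in the grip (base at 280,270 in the crop). I carry it to yellow with the base centred, leg at x ≈ .645.

```bash
python3 -m creep '{"jaw":[1,1,1,1,1,1,1,1,1,1],"translation":[[0,-0.01,0.02],[0,-0.016,0.036],[0,-0.018,0.042],[0,-0.018,0.042],[0,-0.018,0.042],[0,-0.018,0.042],[0,-0.018,0.042],[0,-0.017,0.04],[0,-0.015,0.035],[0,-0.006,0.018]],"roll":[0,0,0,0,0,0,0,0,0,0]}';python3 -m creep '{"jaw":[1,1,1,1,1,1,1,1,1,1],"translation":[[0,0,0],[0,0,0],[0.02,0,0],[0.03,0,0],[0.02,0,0],[0.01,0,0],[0,0,0],[0,0,0],[0,0,0],[0,0,0]],"roll":[0,0,0,0,0,0,0,0,0,0]}';python3 nav.py 0.645 -0.007 0.0187 1.5;python3 - <<'E'
from h import *
c=capture("scene");i=cv2.resize(c["image"][180:300,250:390,::-1],None,fx=5,fy=5,interpolation=cv2.INTER_CUBIC);cv2.imwrite("pics/s6.png",i)
E
```

```text
time_s: 24.45
tcp_pos: [0.6465, -0.0045, 0.1292]
eef_rot: [128.2, 90.0, -140.2]
contact_force: [0.4, -0.8, -1.0]
gripper_width: 0.008
time_s: 25.45
tcp_pos: [0.6462, -0.0074, 0.051]
eef_rot: [-79.1, 89.9, 12.4]
contact_force: [0.2, 0.7, -1.2]
gripper_width: 0.0077
t 25.45 tcp [ 0.6462 -0.0074  0.051 ] jaw yaw -178.51 toolx [ 0.002  0.    -1.   ] F [ 0.2  0.7 -1.2] w 0.0077 j6 -15.1
roll -0.0 trans after roll [0.0323 0.0013 0.0004]
```

View pics/s6.png

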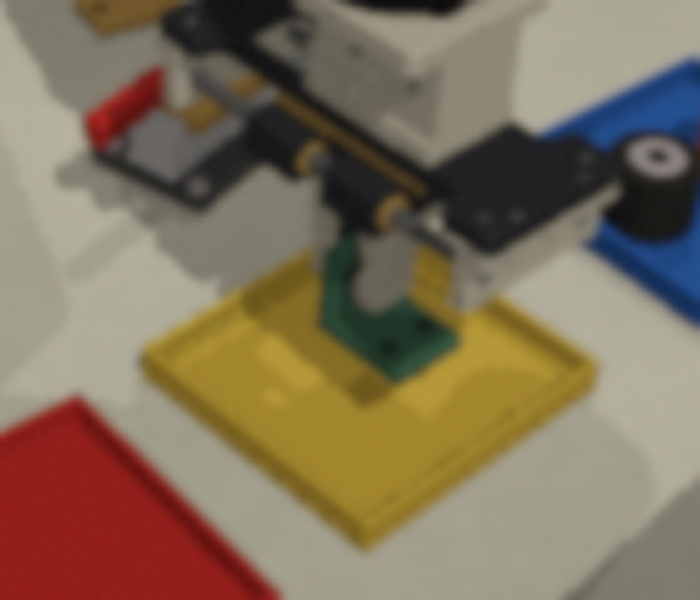

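The bracket is above the middle of the yellow tray (crop 385,340), level. I lower it.

```bash
python3 -m creep '{"jaw":[1,1,1,1,1,1,1,1,1,1],"translation":[[0.005,0,0],[0.01,0,0],[0.007,0,0],[0.004,0,0],[0.002,0,0],[0.001,0,0],[0,0,0],[0,0,0],[0,0,0],[0,0,0]],"roll":[0,0,0,0,0,0,0,0,0,0]}';python3 nav.py 0.645 -0.007 0.0187 1.5;python3 -m creep '{"jaw":[1,1,1,1,1,1,1,1,1,1],"translation":[[0.0007,0,0],[0.0007,0,0],[0.0003,0,0],[0,0,0],[0,0,0],[0,0,0],[0,0,0],[0,0,0],[0,0,0],[0,0,0]],"roll":[0,0,0,0,0,0,0,0,0,0]}'
```

```text
time_s: 26.5
tcp_pos: [0.6456, -0.0074, 0.021]
eef_rot: [-75.3, 90.0, 16.2]
contact_force: [0.1, -0.6, -0.3]
gripper_width: 0.0077
t 26.5 tcp [ 0.6456 -0.0074  0.021 ] jaw yaw -178.51 toolx [ 0.  0. -1.] F [ 0.1 -0.6 -0.3] w 0.0077 j6 -15.1
roll -0.0 trans after roll [0.0023 0.0006 0.0004]
time_s: 27.5
tcp_pos: [0.6455, -0.0075, 0.0191]
eef_rot: [-76.9, 90.0, 14.6]
contact_force: [-0.0, -0.5, -0.4]
gripper_width: 0.0077
```

```bash
python3 -m creep '{"jaw":[1,1,1,1,1,1,1,1,1,1],"translation":[[0.0004,0,0],[0.0003,0,0],[0,0,0],[0,0,0],[0,0,0],[0,0,0],[0,0,0],[0,0,0],[0,0,0],[0,0,0]],"roll":[0,0,0,0,0,0,0,0,0,0]}'
```

```text
time_s: 28.5
tcp_pos: [0.6456, -0.0074, 0.0187]
eef_rot: [-93.7, 90.0, -2.2]
contact_force: [-2.0, -0.1, 4.8]
gripper_width: 0.0077
```

```bash
python3 -m creep '{"jaw":[0.7,0.6,0.5,0.4,0.4,0.4,0.4,0.4,0.4,0.4],"translation":[[0,0,0],[0,0,0],[0,0,0],[0,0,0],[0,0,0],[-0.005,0,0],[-0.02,0,0],[-0.03,0,0],[-0.04,0,0],[-0.03,0,0]],"roll":[0,0,0,0,0,0,0,0,0,0]}';python3 nav.py 0.488 -0.0114 0.10 13; python3 - <<'E'
from h import *
c=capture("scene");i=cv2.resize(c["image"][160:300,250:440,::-1],None,fx=4,fy=4,interpolation=cv2.INTER_CUBIC);cv2.imwrite("pics/s7.png",i)
E
```

```text
time_s: 29.5
tcp_pos: [0.6461, -0.0075, 0.1462]
eef_rot: [-90.9, 89.9, 0.6]
contact_force: [0.6, -0.1, 0.5]
gripper_width: 0.0264
t 29.5 tcp [ 0.6461 -0.0075  0.1462] jaw yaw -178.49 toolx [ 0.002  0.    -1.   ] F [ 0.6 -0.1  0.5] w 0.0264 j6 -15.1
roll -0.201 trans after roll [0.0459 0.155  0.0318]
```

View pics/s7.png

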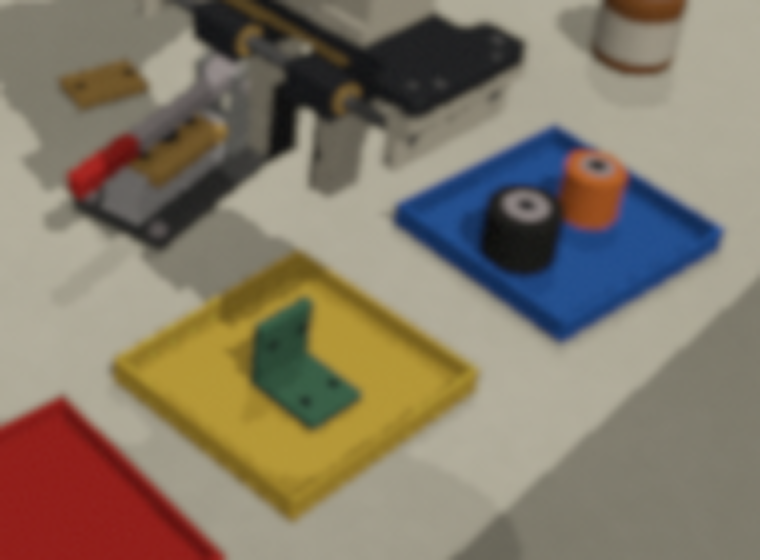

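All three parts stand properly: orange at crop (595,190), black at (523,230), and the bracket upright in yellow at (305,370). Next I align over the clamp handle.

```bash
python3 -m creep '{"jaw":[0.1,0.1,0.1,0.1,0.1,0.1,0.1,0.1,0.1,0.1],"translation":[[0,0,0],[0,0,0],[0,0.02,0.004],[0,0.04,0.008],[0,0.04,0.008],[0,0.03,0.007],[0.01,0.02,0.004],[0.02,0.005,0.001],[0.015,0,0],[0,0,0]],"roll":[-0.1,-0.101,0,0,0,0,0,0,0,0]}';python3 nav.py 0.488 -0.0114 0.039 13; python3 - <<'E'
from h import *
c=capture("scene");i=cv2.resize(c["image"][130:250,220:360,::-1],None,fx=5,fy=5,interpolation=cv2.INTER_CUBIC);cv2.imwrite("pics/s8.png",i)
c=capture("top");i=cv2.resize(c["image"][170:290,220:360,::-1],None,fx=5,fy=5,interpolation=cv2.INTER_CUBIC);cv2.imwrite("pics/t8.png",i)
E
```

```text
time_s: 30.55
tcp_pos: [0.4859, -0.0115, 0.0972]
eef_rot: [90.9, 89.9, -166.1]
contact_force: [-0.3, -0.5, -0.2]
gripper_width: 0.0394
t 30.55 tcp [ 0.4859 -0.0115  0.0972] jaw yaw -167.0 toolx [-0.002 -0.001 -1.   ] F [-0.3 -0.5 -0.2] w 0.0394 j6 -8.9
roll -0.0 trans after roll [ 0.0582 -0.0022 -0.0004]
```

View pics/s8.png

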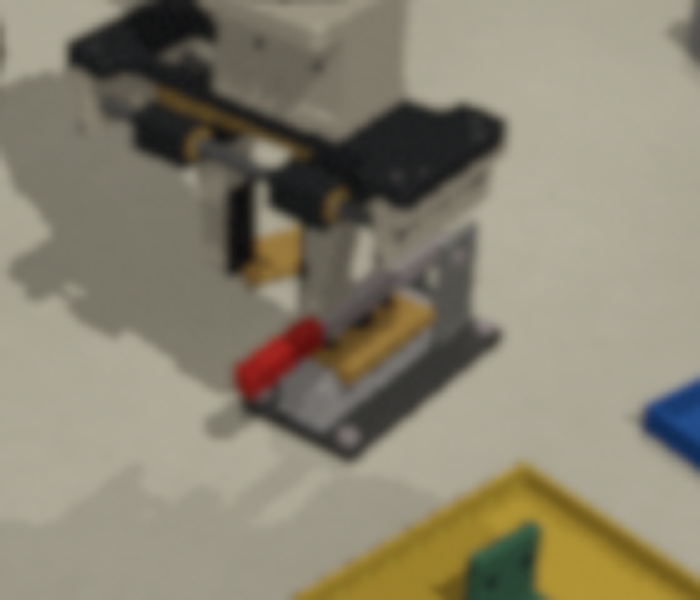

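View pics/t8.png

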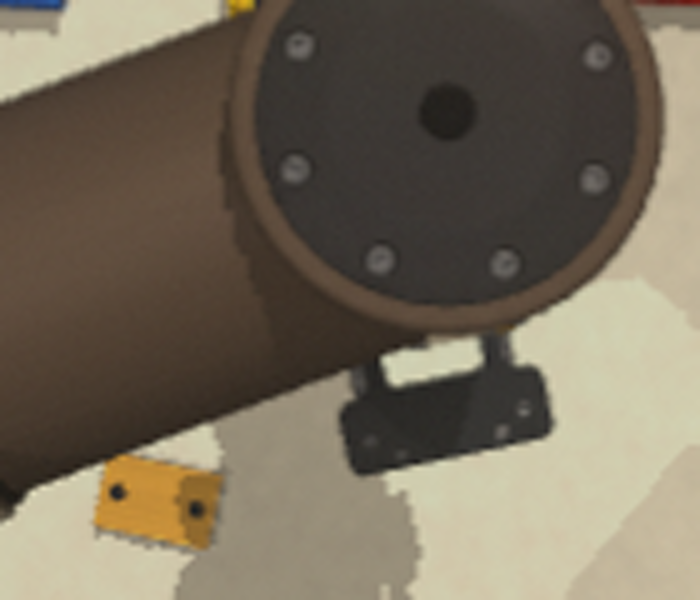

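Fingertips at crop (240,268) and (320,308) straddle the handle line. I descend over the handle.

```bash
python3 -m creep '{"jaw":[0.1,0.1,0.1,0.1,0.1,0.1,0.1,0.1,0.1,0.1],"translation":[[0,-0.002,0],[0.01,0,0],[0.015,0,0],[0.012,0,0],[0.01,0,0],[0.006,0,0],[0.004,0,0],[0,0,0],[0,0,0],[0,0,0]],"roll":[0,0,0,0,0,0,0,0,0,0]}';python3 -m creep '{"jaw":[0.2,0.4,0.5,0.6,0.7,0.8,0.9,1,1,1],"translation":[[0,0,0],[0,0,0],[0,0,0],[0,0,0],[0,0,0],[0,0,0],[0,0,0],[0,0,0],[0,0,0],[0,0,0]],"roll":[0,0,0,0,0,0,0,0,0,0]}' 10;python3 nav.py 0.488 -0.0114 0.039 13; python3 - <<'E'
from h import *
c=capture("scene");i=cv2.resize(c["image"][130:250,220:360,::-1],None,fx=5,fy=5,interpolation=cv2.INTER_CUBIC);cv2.imwrite("pics/s9.png",i)
for a in np.arange(0,1.76,.0875): print(round(a,3),np.round([-125*np.sin(a),125*(1-np.cos(a))],1).tolist(),end=" ")
E
```

```text
time_s: 31.65
tcp_pos: [0.4896, -0.0106, 0.0418]
eef_rot: [-85.5, 89.9, 17.5]
contact_force: [0.0, 0.2, 0.7]
gripper_width: 0.0394
time_s: 32.65
tcp_pos: [0.4893, -0.0107, 0.0414]
eef_rot: [-95.8, 90.0, 7.2]
contact_force: [-0.2, 0.3, 0.8]
gripper_width: 0.0134
t 32.65 tcp [ 0.4893 -0.0107  0.0414] jaw yaw -166.99 toolx [ 0.  0. -1.] F [-0.2  0.3  0.8] w 0.0134 j6 -8.8
roll 0.0 trans after roll [ 0.0024  0.0014 -0.0004]
0.0 [-0.0, 0.0] 0.088 [-10.9, 0.5] 0.175 [-21.8, 1.9] 0.262 [-32.4, 4.3] 0.35 [-42.9, 7.6] 0.438 [-53.0, 11.8] 0.525 [-62.7, 16.8] 0.612 [-71.9, 22.7] 0.7 [-80.5, 29.4] 0.788 [-88.6, 36.8] 0.875 [-95.9, 44.9] 0.962 [-102.6, 53.6] 1.05 [-108.4, 62.8] 1.138 [-113.4, 72.5] 1.225 [-117.6, 82.6] 1.312 [-120.9, 93.1] 1.4 [-123.2, 103.8] 1.487 [-124.6, 114.6] 1.575 [-125.0, 125.5] 1.662 [-124.5, 136.4] 1.75 [-123.0, 147.3]
```

View pics/s9.png

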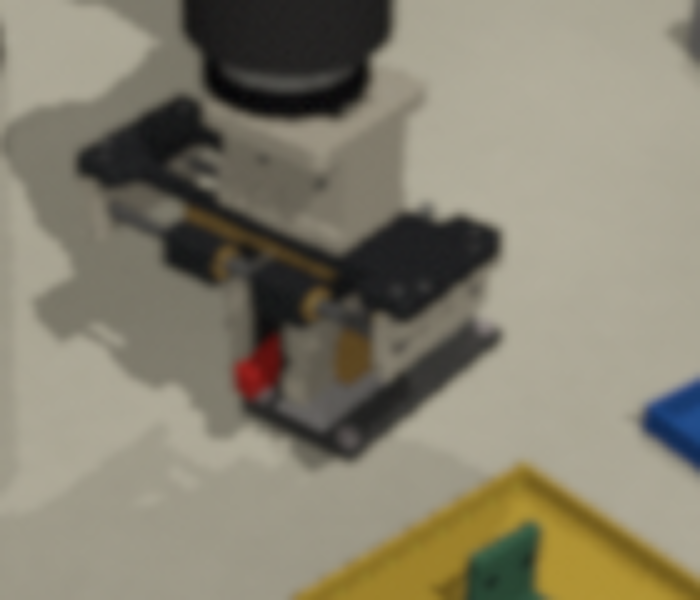

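The handle is gripped (13.4 mm, red tip visible at crop 255,375). I swing along the arc, first half.

```bash
python3 -m creep '{"jaw":[1,1,1,1,1,1,1,1,1,1],"translation":[[-0.0109,0,0.0005],[-0.0109,0,0.0014],[-0.0106,0,0.0024],[-0.0105,0,0.0033],[-0.0101,0,0.0042],[-0.0097,0,0.005],[-0.0092,0,0.0059],[-0.0086,0,0.0067],[-0.0081,0,0.0074],[-0.0073,0,0.0081]],"roll":[0,0,0,0,0,0,0,0,0,0]}';python3 nav.py 0.488 -0.0114 0.039 13; python3 - <<'E'
from h import *
c=capture("scene");i=cv2.resize(c["image"][110:250,220:360,::-1],None,fx=4,fy=4,interpolation=cv2.INTER_CUBIC);cv2.imwrite("pics/s10.png",i)
E
```

```text
time_s: 33.7
tcp_pos: [0.4788, 0.0334, 0.1379]
eef_rot: [134.4, 90.0, -122.6]
contact_force: [1.0, -1.1, -3.0]
gripper_width: 0.014
t 33.7 tcp [0.4788 0.0334 0.1379] jaw yaw -166.99 toolx [-0. -0. -1.] F [ 1.  -1.1 -3. ] w 0.014 j6 -14.6
roll 0.0 trans after roll [ 0.0989  0.0011 -0.0457]
```

View pics/s10.png

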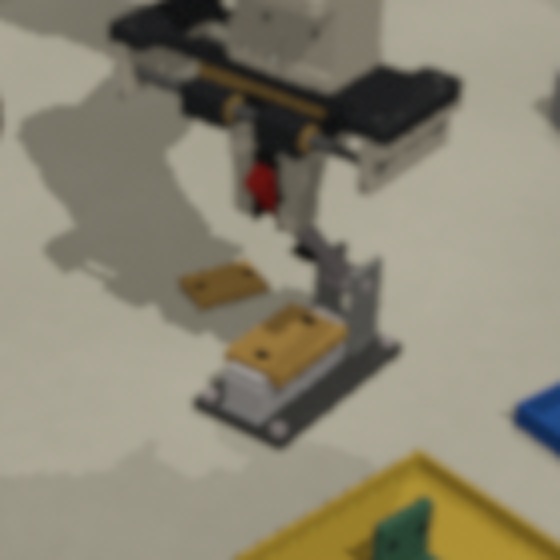

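Working well: the arm is about 50° up and the plate lies exposed at crop (285,345). Second half.

```bash
python3 -m creep '{"jaw":[1,1,1,1,1,1,1,1,1,1],"translation":[[-0.0067,0,0.0087],[-0.0058,0,0.0092],[-0.005,0,0.0097],[-0.0042,0,0.0101],[-0.0033,0,0.0105],[-0.0023,0,0.0107],[-0.0014,0,0.0108],[-0.0004,0,0.0109],[0.0005,0,0.0109],[0.0015,0,0.0109]],"roll":[0,0,0,0,0,0,0,0,0,0]}';python3 nav.py 0.488 -0.0114 0.039 13; python3 - <<'E'
from h import *
c=capture("scene");i=cv2.resize(c["image"][80:240,220:380,::-1],None,fx=4,fy=4,interpolation=cv2.INTER_CUBIC);cv2.imwrite("pics/s11.png",i[:600])
E
```

```text
time_s: 34.75
tcp_pos: [0.4553, 0.1335, 0.1644]
eef_rot: [98.1, 90.0, -158.9]
contact_force: [-4.0, -3.0, 2.3]
gripper_width: 0.0137
t 34.75 tcp [0.4553 0.1335 0.1644] jaw yaw -167.0 toolx [-0.001 -0.    -1.   ] F [-4.  -3.   2.3] w 0.0137 j6 -27.2
roll 0.0 trans after roll [ 0.1255  0.0007 -0.1485]
```

View pics/s11.png

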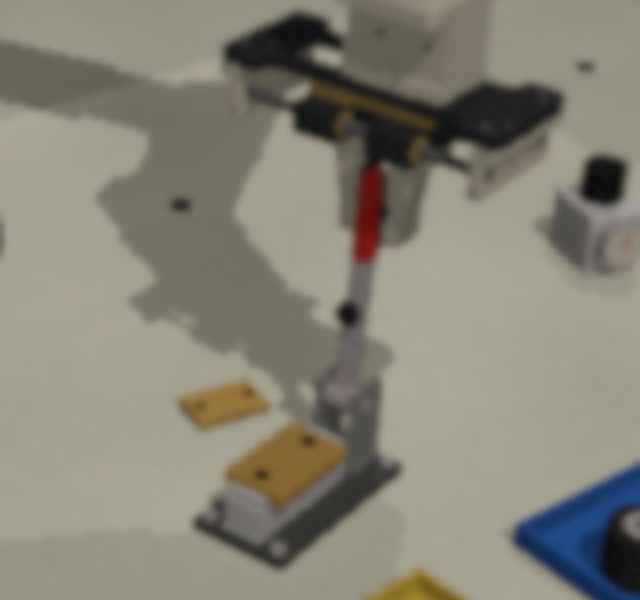

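The clamp is past upright (arm leans back at about 1.75 rad). I release and rise clear.

```bash
python3 -m creep '{"jaw":[0.6,0.4,0.3,0.2,0.2,0.2,0.2,0.2,0.2,0.2],"translation":[[0,0,0],[0,0,0],[0,0,0],[0,0,0],[0,0,0],[-0.01,0,0],[-0.02,0,0],[-0.03,0,0],[-0.03,0,0],[0,0,0]],"roll":[0,0,0,0,0,0,0,0,0,0]}';python3 -m creep '{"jaw":[-0.1,-0.3,-0.3,-0.3,-0.3,-0.3,-0.3,-0.3,-0.3,-0.3],"translation":[[0,0,-0.02],[0,0,-0.03],[0,0,-0.04],[0,0,-0.04],[0,0,-0.04],[0,0,-0.03],[0,0,-0.02],[0,0,0],[0,0,0],[0,0,0]],"roll":[0,0,0,0,0,0,0,0,0,0]}';python3 - <<'E'
from m import *
s=capture("scene");tt=capture("top");pickle.dump({"scene":s,"top":tt},open("c2.pkl","wb"))
i=cv2.resize(s["image"][80:240,220:380,::-1],None,fx=3.7,fy=3.7,interpolation=cv2.INTER_CUBIC);cv2.imwrite("pics/s12.png",i)
save(tt,"t12.png")
b=lambda h,s,v:(h>10)&(h<25)&(s>120)
m=mask(s,b,(270,180,312,212));P=cont(m);print(rect(onz(s,P,.044)),P.min(0),P.max(0))
r=cv2.approxPolyDP(P,2.5,True).reshape(-1,2);print(r.tolist(),np.round(onz(s,r,.044),4).tolist())
E
python3 nav.py 0.474 0.05 0.1 13
```

```text
time_s: 35.8
tcp_pos: [0.4583, 0.1337, 0.2593]
eef_rot: [-75.6, 89.6, 27.4]
contact_force: [0.6, -0.1, 0.1]
gripper_width: 0.0352
time_s: 36.8
tcp_pos: [0.5054, -0.0811, 0.2545]
eef_rot: [-48.3, 90.0, 54.7]
contact_force: [-0.9, 0.3, -0.4]
gripper_width: 0.0568
(array([477.8,  45.6]), array([45.8, 72.1]), 12.5) [277 187] [305 205]
[[305, 192], [292, 187], [277, 198], [290, 205]] [[0.487, 0.0833, 0.044], [0.4502, 0.0712, 0.044], [0.4645, 0.0109, 0.044], [0.5061, 0.0182, 0.044]]
t 36.9 tcp [ 0.5055 -0.0809  0.2546] jaw yaw -166.94 toolx [ 0.  0. -1.] F [ 0.7  0.3 -0.6] w 0.0571 j6 0.2
roll 0.001 trans after roll [0.1546 0.0013 0.1346]
```

View pics/s12.png

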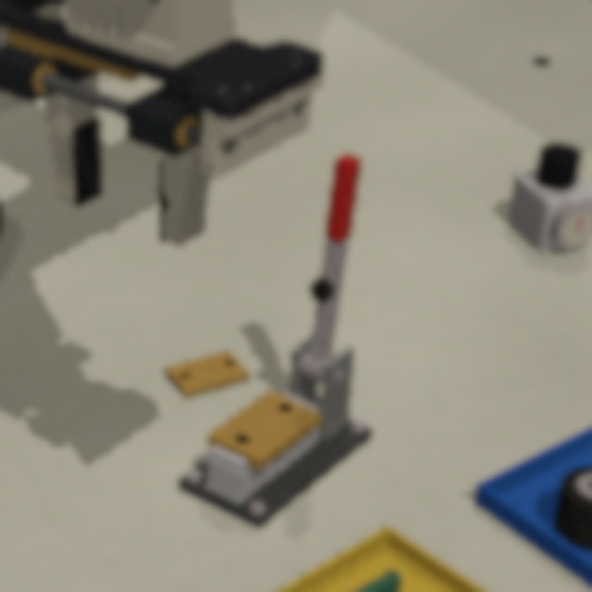

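View pics/t12.png

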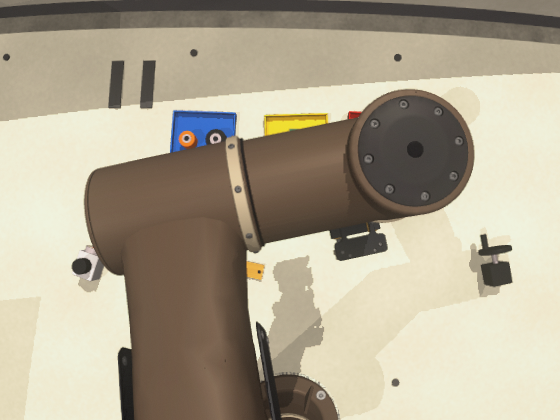

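```bash
python3 - <<'E'
from m import *
s=pickle.load(open("c2.pkl","rb"))["scene"]
ux=np.array([-.225,.974,0]);o=np.array([.474,.05,0])
for a in(1.4,1.57,1.7,1.75,1.8):
    print(a,proj(s,[o+ux*(.062-r*np.cos(a))+[0,0,.058+r*np.sin(a)] for r in(0,.096,.154)]).round(1).tolist())
f=lambda x,y:((x+.5)/3.7-.5+220,(y+.5)/3.7-.5+80)
print("obs",f(316,355),f(340,240),f(347,157))
f=lambda x,y,k,x0,y0:((x+.5)/k-.5+x0,(y+.5)/k-.5+y0)
X=onz(t,[f(x,y,6,225,195) for x,y in[(175,105),(360,70),(380,187),(195,222)]],.044);print(X.round(4).tolist(),rect(X))
f3=lambda x,y:((x+.5)/3.7-.5+220,(y+.5)/3.7-.5+80)
X=onz(s,[f3(*p) for p in[(209,436),(268,391),(322,412),(258,458)]],.044);print(X.round(4).tolist(),rect(X),X.mean(0))
E
```

```text
1.4 [[306.3, 179.1], [304.6, 149.4], [303.4, 129.5]]
1.57 [[306.3, 179.1], [308.5, 146.3], [309.9, 124.8]]
1.7 [[306.3, 179.1], [311.4, 144.7], [314.7, 122.4]]
1.75 [[306.3, 179.1], [312.5, 144.3], [316.5, 121.8]]
1.8 [[306.3, 179.1], [313.5, 143.9], [318.2, 121.3]]
obs (305.0405405405405, 175.5810810810811) (311.52702702702703, 144.5) (313.4189189189189, 122.06756756756756)
[[0.4901, 0.0863, 0.044], [0.5047, 0.0175, 0.044], [0.4613, 0.0091, 0.044], [0.4467, 0.0777, 0.044]] (array([475.7,  47.6]), array([44.3, 70.9]), 12.0)
[[0.4615, 0.0105, 0.044], [0.4444, 0.0763, 0.044], [0.4862, 0.0896, 0.044], [0.5002, 0.021, 0.044]] (array([473.8,  50. ]), array([43.8, 70.3]), 14.6) [0.47307517 0.0493498  0.044     ]
```

The clamp stands at about 1.7 rad (observed handle tip (313.4,122), while upright would be 309.9). The plate centre is about (.4745,.049) at 13°. I move over it.

```bash
python3 -m creep '{"jaw":[-0.6,-0.6,-0.6,-0.6,-0.6,-0.6,-0.6,-0.6,-0.6,-0.6],"translation":[[0.02,0,0.01],[0.03,0,0.02],[0.03,0,0.03],[0.03,0,0.03],[0.03,0,0.02],[0.02,0.0013,0.015],[0.01,0,0.005],[0,0,0],[0,0,0],[0,0,0]],"roll":[0,0,0,0,0,0,0,0,0,0]}';python3 nav.py 0.4752 0.0455 0.035 13;python3 - <<'E'
from m import *
s=capture("scene")
i=cv2.resize(s["image"][80:240,220:380,::-1],None,fx=3.7,fy=3.7,interpolation=cv2.INTER_CUBIC);cv2.imwrite("pics/s13.png",i)
E
```

```text
time_s: 37.9
tcp_pos: [0.476, 0.0448, 0.0854]
eef_rot: [-82.0, 89.9, 21.0]
contact_force: [-0.6, -0.8, 0.6]
gripper_width: 0.0698
t 37.9 tcp [0.476  0.0448 0.0854] jaw yaw -167.01 toolx [ 0.002  0.001 -1.   ] F [-0.6 -0.8  0.6] w 0.0698 j6 -16.1
roll -0.0 trans after roll [0.0504 0.0007 0.0009]
```

View pics/s13.png

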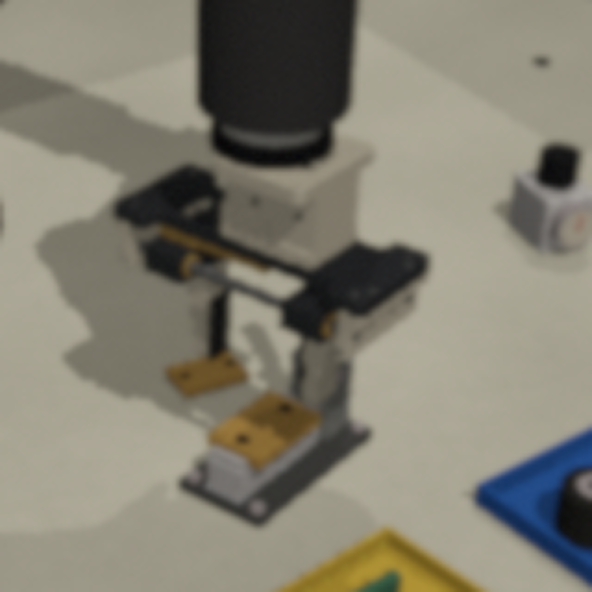

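```bash
python3 -m creep '{"jaw":[-0.6,-0.6,-0.6,-0.6,-0.6,-0.6,-0.6,-0.6,-0.6,-0.6],"translation":[[0.01,0,0],[0.012,0,0],[0.012,0,0],[0.008,0,0],[0.004,0,0],[0.003,0,0],[0,0,0],[0,0,0],[0,0,0],[0,0,0]],"roll":[0,0,0,0,0,0,0,0,0,0]}';python3 nav.py 0.4752 0.0455 0.035 13;python3 - <<'E'
from m import *
s=capture("scene")
i=cv2.resize(s["image"][130:230,250:350,::-1],None,fx=6,fy=6,interpolation=cv2.INTER_CUBIC);cv2.imwrite("pics/s14.png",i)
E
```

```text
time_s: 38.95
tcp_pos: [0.4753, 0.045, 0.0357]
eef_rot: [-76.7, 90.0, 26.3]
contact_force: [0.1, 0.5, -0.3]
gripper_width: 0.0703
t 38.95 tcp [0.4753 0.045  0.0357] jaw yaw -166.99 toolx [ 0.001  0.    -1.   ] F [ 0.1  0.5 -0.3] w 0.0703 j6 -16.1
roll 0.0 trans after roll [ 0.0007 -0.      0.0005]
```

View pics/s14.png

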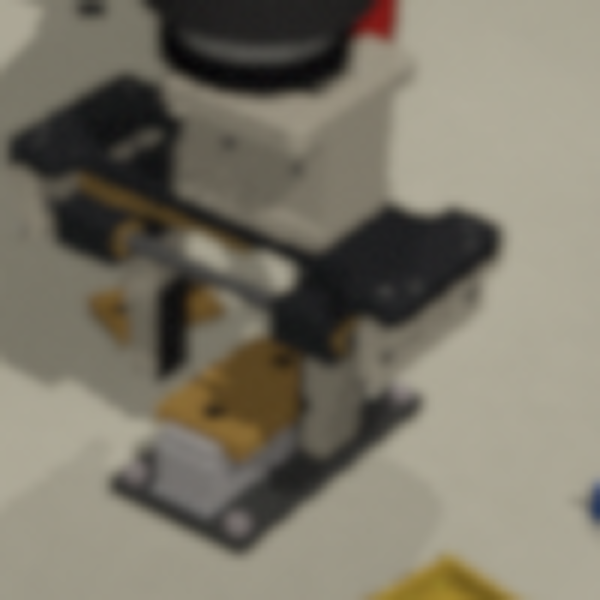

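Both fingers stand beside the plate's y sides (crop 170,360 and 335,440). I close and lift a little.

```bash
python3 -m creep '{"jaw":[-0.4,-0.2,-0.1,0,0.1,0.2,0.4,0.6,0.8,1],"translation":[[0,0,0],[0,0,0],[0,0,0],[0,0,0],[0,0,0],[0,0,0],[0,0,0],[0,0,0],[0,0,0],[0,0,0]],"roll":[0,0,0,0,0,0,0,0,0,0]}' 35;python3 -m creep '{"jaw":[1,1,1,1,1,1,1,1,1,1],"translation":[[0,0,0],[-0.002,0,0],[-0.003,0,0],[-0.005,0,0],[-0.01,0,0],[-0.01,0,0],[-0.01,0,0],[0,0,0],[0,0,0],[0,0,0]],"roll":[0,0,0,0,0,0,0,0,0,0]}';python3 nav.py 0.4752 0.0455 0.035 13;python3 - <<'E'
from m import *
s=capture("scene")
i=cv2.resize(s["image"][130:230,250:350,::-1],None,fx=6,fy=6,interpolation=cv2.INTER_CUBIC);cv2.imwrite("pics/s15.png",i)
E
```

```text
time_s: 40.0
tcp_pos: [0.4753, 0.0449, 0.0354]
eef_rot: [-78.5, 90.0, 24.5]
contact_force: [1.3, 0.8, -0.2]
gripper_width: 0.0444
time_s: 41.0
tcp_pos: [0.4748, 0.0447, 0.0751]
eef_rot: [82.6, 90.0, -174.4]
contact_force: [0.6, 0.0, -2.5]
gripper_width: 0.0446
t 41.0 tcp [0.4748 0.0447 0.0751] jaw yaw -167.0 toolx [-0. -0. -1.] F [ 0.6  0.  -2.5] w 0.0446 j6 -16.1
roll -0.0 trans after roll [ 0.0401 -0.0006  0.0007]
```

View pics/s15.png

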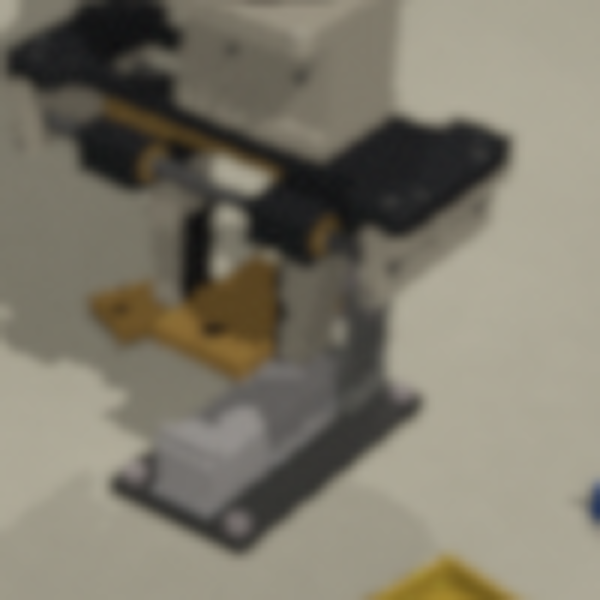

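The plate is out of the nest, level and held at the tips (crop 230,320), with about 2.5 N of weight seen. I carry it to red.

```bash
python3 -m creep '{"jaw":[1,1,1,1,1,1,1,1,1,1],"translation":[[-0.01,0,-0.005],[-0.02,0,-0.015],[-0.015,0,-0.025],[-0.005,-0.01,-0.03],[0,-0.015,-0.03],[0,-0.015,-0.03],[0,-0.015,-0.03],[0,-0.015,-0.03],[0,-0.012,-0.02],[0,-0.008,-0.01]],"roll":[0,0,0,0,0,0,0,0,0,0]}';python3 nav.py 0.6625 -0.2 0.125 -2
```

```text
time_s: 42.05
tcp_pos: [0.6141, -0.1561, 0.1252]
eef_rot: [99.0, 90.0, -158.1]
contact_force: [-1.6, -0.0, -3.4]
gripper_width: 0.0441
t 42.05 tcp [ 0.6141 -0.1561  0.1252] jaw yaw -167.08 toolx [-0.001 -0.    -1.   ] F [-1.6 -0.  -3.4] w 0.0441 j6 9.5
roll 0.26 trans after roll [ 0.0002 -0.0499 -0.0422]
```

```bash
python3 -m creep '{"jaw":[1,1,1,1,1,1,1,1,1,1],"translation":[[0,0,0],[0,0,0],[0,0,0],[0,-0.015,-0.012],[0,-0.02,-0.018],[0,-0.014,-0.012],[0,0,0],[0.02,0,0],[0.02,0,0],[0.02,0,0]],"roll":[0.08,0.09,0.09,0,0,0,0,0,0,0]}';python3 -m creep '{"jaw":[1,1,1,1,1,1,1,1,1,1],"translation":[[0.015,0,0],[0.01,0,0],[0.007,0,0],[0.005,0,0],[0,0,0],[0,0,0],[0,0,0],[0,0,0],[0,0,0],[0,0,0]],"roll":[0,0,0,0,0,0,0,0,0,0]}';python3 nav.py 0.6625 -0.2 0.0055 -2;python3 - <<'E'
from m import *
s=capture("scene")
i=cv2.resize(s["image"][220:345,190:320,::-1],None,fx=4.7,fy=4.7,interpolation=cv2.INTER_CUBIC);cv2.imwrite("pics/s16.png",i)
E
```

```text
time_s: 43.05
tcp_pos: [0.6604, -0.1972, 0.065]
eef_rot: [45.5, 90.0, 133.6]
contact_force: [-0.3, 0.0, -2.1]
gripper_width: 0.0447
time_s: 44.05
tcp_pos: [0.6611, -0.1977, 0.0286]
eef_rot: [-87.2, 90.0, 0.9]
contact_force: [-0.5, 0.1, -1.5]
gripper_width: 0.0448
t 44.05 tcp [ 0.6611 -0.1977  0.0286] jaw yaw 178.11 toolx [ 0.  0. -1.] F [-0.5  0.1 -1.5] w 0.0448 j6 -1.4
roll 0.002 trans after roll [ 0.0231 -0.0015 -0.0022]
```

View pics/s16.png

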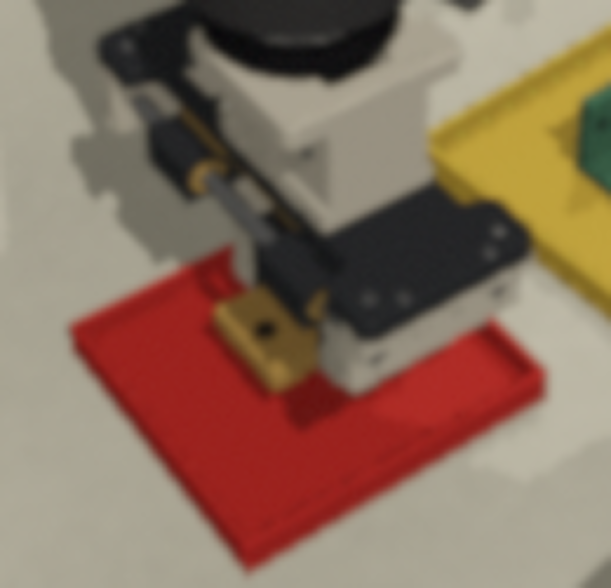

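Plate over the middle of the red tray (crop 265,340). I lower slowly.

```bash
python3 -m creep '{"jaw":[1,1,1,1,1,1,1,1,1,1],"translation":[[0.005,0,0],[0.006,0,0],[0.004,0,0],[0.003,0,0],[0.002,0,0],[0.001,0,0],[0.001,0,0],[0,0,0],[0,0,0],[0,0,0]],"roll":[0,0,0,0,0,0,0,0,0,0]}';python3 -m creep '{"jaw":[1,1,1,1,1,1,1,1,1,1],"translation":[[0.0004,0,0],[0.0004,0,0],[0,0,0],[0,0,0],[0,0,0],[0,0,0],[0,0,0],[0,0,0],[0,0,0],[0,0,0]],"roll":[0,0,0,0,0,0,0,0,0,0]}'
```

```text
time_s: 45.1
tcp_pos: [0.6611, -0.1977, 0.0065]
eef_rot: [-91.8, 90.0, -3.7]
contact_force: [-0.1, 0.1, -2.1]
gripper_width: 0.0444
time_s: 46.1
tcp_pos: [0.661, -0.1977, 0.0056]
eef_rot: [-111.1, 90.0, -23.0]
contact_force: [-0.1, 0.1, -2.5]
gripper_width: 0.0446
```

```bash
python3 -m creep '{"jaw":[1,1,1,1,1,1,1,1,1,1],"translation":[[0.0003,0,0],[0.0003,0,0],[0,0,0],[0,0,0],[0,0,0],[0,0,0],[0,0,0],[0,0,0],[0,0,0],[0,0,0]],"roll":[0,0,0,0,0,0,0,0,0,0]}'
```

```text
time_s: 47.1
tcp_pos: [0.661, -0.1978, 0.0055]
eef_rot: [-115.0, 90.0, -26.8]
contact_force: [-2.3, 2.0, 6.0]
gripper_width: 0.0442
```

Seated. I open gently and rise.

```bash
python3 -m creep '{"jaw":[0,-0.05,-0.1,-0.15,-0.2,-0.25,-0.3,-0.3,-0.3,-0.3],"translation":[[0,0,0],[0,0,0],[0,0,0],[0,0,0],[0,0,0],[0,0,0],[0,0,0],[-0.005,0,0],[-0.02,0,0],[-0.03,0,0]],"roll":[0,0,0,0,0,0,0,0,0,0]}';python3 -m creep '{"jaw":[-0.3,-0.3,-0.3,-0.3,-0.3,-0.3,-0.3,-0.3,-0.3,-0.3],"translation":[[-0.04,0,0],[-0.04,0,0],[-0.03,0,-0.02],[-0.02,0,-0.04],[0,0,-0.04],[0,0,-0.04],[0,0,-0.04],[0,0,-0.03],[0,0,0],[0,0,0]],"roll":[0,0,0,0,0,0,0,0,0,0]}';python3 nav.py 0.6625 -0.2 0.0055 -2;python3 - <<'E'
from m import *
s=capture("scene");save(s,"s17.png");t2=capture("top");save(t2,"t17.png")
i=cv2.resize(s["image"][90:345,190:445,::-1],None,fx=2.35,fy=2.35,interpolation=cv2.INTER_CUBIC);cv2.imwrite("pics/s17b.png",i)
E
```

```text
time_s: 48.1
tcp_pos: [0.6596, -0.1976, 0.0589]
eef_rot: [86.8, 89.8, 174.9]
contact_force: [0.2, -0.2, -0.7]
gripper_width: 0.0571
time_s: 49.1
tcp_pos: [0.6535, -0.4083, 0.1897]
eef_rot: [54.7, 90.0, 142.7]
contact_force: [0.1, 0.6, -0.1]
gripper_width: 0.057
t 49.1 tcp [ 0.6535 -0.4083  0.1897] jaw yaw 178.01 toolx [-0.  0. -1.] F [ 0.1  0.6 -0.1] w 0.057 j6 15.6
roll 0.0 trans after roll [ 0.1843 -0.0018  0.2085]
```

View pics/s17b.png

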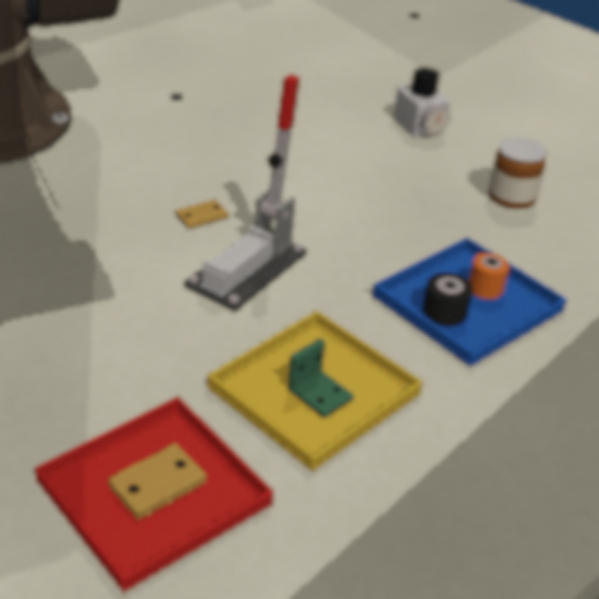

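View pics/t17.png

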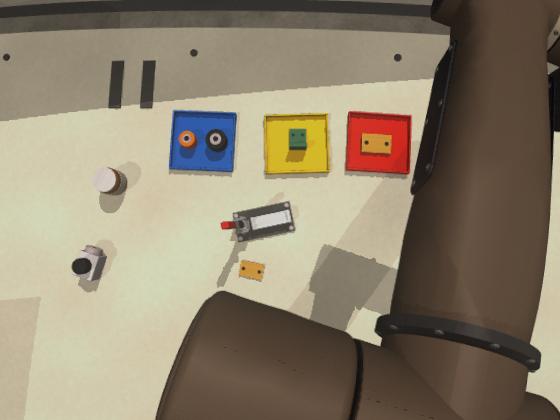

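Everything is in place. In the top view the rollers are at (187,139) and (216,140), the bracket at (298,139), the plate at (376,144), the clamp is leaning back at (228,225), and the tin is unmoved at (108,181). I hand the job in.

```bash
python3 -c "
from plant import *
print(close_job()); s=get_state(); print(s['time_s'],s['contact_force'])"
```

```text
the job is handed in; nothing more can be done
None
the job is handed in; nothing more can be done
```

The sort is done and handed in at about 49 s, against the 134 s limit. `close_job()` gave no verdict, as expected.

- **Rollers:** both stand on end side by side in the blue tray.
- **Bracket:** it stands on its base in the yellow tray.
- **Clamp:** I swung it open to about 1.7 rad and left it there before touching the plate.
- **Plate:** the larger one, from the fixture, lies flat in the red tray. The smaller loose plate stayed on the bed.

I lowered every part until light floor contact, about 5–6 N, before opening the jaws. The last scene and top pictures show all four parts in their trays and the gripper clear of everything. The clamp leans past upright and the tin is where it started.

The two cameras' fixes differed by up to about 5 mm on some parts. I used the top view or an average, and no check failed.

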